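Couple the shaker tray with its hitch pin

TASK

Slide the shaker's bottle tray in gently by its end handle, by feel, until the hitch pin standing in the receiver drops into the hidden cross hole of the tray's drawbar, then press the pin down until its head sits fully home on the receiver. Last, swing the pin's sprung wire loop up and over the end of the drawbar until it snaps shut and hangs straight down round the receiver. Do not tip the bottles in the tray, and leave the timer that lies on the shaker's deck where it is.

Things in the scene. Friction and masses are not known exactly. Their poses are not given: they have to be found in the camera images.
- shaker: Low white reciprocating shaker, 440 x 180 mm, fixed to the bench, steel deck 45 mm up. Origin: centre of its underside; +x is the way the tray slides home, +y points to its control panel, z up. At x = 70 to 82 mm stands an aluminium drive plate (126 mm wide, top 127 mm above the bench) that carries the receiver on its +x face and the drawbar's guide sleeve on the other.
- receiver_top (a point): Centre of the receiver's top face, 137.5 mm above the bench; axes as the shaker's. The receiver is a dark steel block, 36 mm along x, 38 mm along y, from 79 to 137.5 mm above the bench, with a vertical 15.5 mm square hole for the hitch pin, in which sprung balls hold the pin.
- receiver_front (a point): Centre of the receiver's +x face, 100 mm above the bench. Here the drawbar, a flat steel bar fixed to the tray (30 mm wide, 18 mm high, top 109 mm above the bench), comes out along x; once coupled its end stands about 60 mm past the pin's axis. Its cross hole (17.5 mm along x) is hidden in the receiver and must be felt.
- tray (a joint): Travel of the tray in m along the shaker's +x: 0 at the start, at most 0.066; about 4 N of friction hold it anywhere. The holes line up somewhere between 0.013 and 0.056 (the drawbar's length is set differently each time): pushed slowly, the pin drops about 12 mm by its own weight and the tray stops dead against it. Pushing on with over 20 N would bend the pin.
- tray_handle (a point): Middle of the bar handle on the tray's outer end, 90 mm above the bench; the bar lies along the shaker's y, 90 mm long, 11 mm thick, 35 mm off the end wall. The tray is a steel box 150 x 150 mm, rim 106 mm above the bench, with bottles standing loose in it, up to 180 mm above the bench and at least 40 mm from the bar.
- hitch_pin: Steel hitch pin, 14 mm square, 70 mm from its pointed tip (the origin) to the shoulder under its head; z up along the pin, x and y as the shaker's. It stands in the receiver with its tip on the drawbar. Once it has dropped, the sprung catch stops it; it must be pressed down some 30 mm more with about 8 to 12 N.
- pin_head (a point): Centre of the top of the pin's head, 197 mm above the bench at the start, 155.5 mm when home. The head is 20 mm along the shaker's x, 34 mm along y and 18 mm high.
- pin_shoulder (a point): Centre of the underside of the pin's head (18 mm below pin_head); it rests on receiver_top when the pin is home.
- loop (a joint): Angle of the sprung wire loop in rad: 0 = open, leaning 45 degrees back over the tray; 0.785 straight up; 2.356 level, pointing to the shaker's +x; 3.927 shut, hanging straight down round receiver and drawbar. The spring is over-centre: it pushes back to open below about 1.9 and snaps shut beyond (up to 1.5 N at the crossbar).
- loop_bar (a point): Middle of the loop's crossbar. The loop is a U of 6 mm steel wire, 48 mm wide inside, on a pivot along the shaker's y through the middle of the pin's head (9 mm below pin_head); the crossbar is 91 mm from the pivot.
- tray_bottle_1: Clear bottle with stopper, 58 x 110 mm, standing loose in the tray near its handle end; origin under its centre. Must not tip over.
- tray_bottle_2: Amber screw-cap bottle, 62 x 111 mm, standing loose in the tray near its handle end; origin under its centre. Must not tip over.
- tray_jar: White plastic jar, 56 x 68 mm, standing loose in the tray near the drive plate; origin under its centre. Must not tip over.
- tray_beaker: Small glass beaker, 48 x 56 mm, standing loose in the tray near the drive plate; origin under its centre. Must not tip over.
- bench_timer: White bench timer, 58 x 62 x 18 mm, lying loose on the shaker's deck beyond the receiver, away from the control panel; origin under its centre. Leave it alone.
Mind the look-alikes: they are no part of the job. Leave any black or blue look-alike of the tray_bottle_1 alone.

How it is judged:
On the way, in this order (a step that is already met when the one before it is completed fails the run):
1. the pin has dropped into the drawbar's cross hole (its shoulder at least 8 mm lower than at the start) (z of pin_shoulder in the frame of receiver_top below 0.0335 m), for 0.1 s.
2. the pin is pressed home (shoulder within 2.5 mm of the receiver's top) (z of pin_shoulder in the frame of receiver_top below 0.0025 m), for 0.2 s.
3. the loop has been swung over the drawbar's end and snapped shut (joint above 3.7) (value of joint loop above 3.7 rad), for 0.2 s.
At the end, for the whole second after the job is handed in: The tray is in (joint above 0.012), the pin's shoulder is within 2.5 mm of the receiver's top face and within 4 mm of its centre, the loop joint is above 3.7 rad (hanging shut round the receiver), the pin is at rest, and the bottles, jar and beaker in the tray stand within 0.2 rad of upright (z of pin_shoulder in the frame of receiver_top below 0.0025 m and horizontal distance between pin_shoulder and receiver_top below 0.004 m and value of joint tray above 0.012 m and value of joint loop above 3.7 rad and linear speed of hitch_pin below 0.01 m/s and angle between each of tray_bottle_1, tray_bottle_2, tray_jar, tray_beaker's own z axis and vertical below 0.2 rad); the robot touches nothing.
It fails at once if the timer on the shaker's deck is moved by more than 30 mm (distance of bench_timer from where it was at the start of the episode above 0.03 m).
It fails at once if the pin is pulled out of the receiver (z of pin_shoulder in the frame of receiver_top above 0.06 m).
It fails at once if a bottle, the jar or the beaker in the tray is tipped by more than 0.35 rad (angle between any of tray_bottle_1, tray_bottle_2, tray_jar, tray_beaker's own z axis and vertical above 0.35 rad).
It fails at once if the shaker or its tray is pushed with over 24 N (contact force between the fingers and shaker above 24 N).
It also fails if it takes over 58 s, if anything falls off the work surface, if the arm or the gripper's body presses on something with over 40 N, if the wrist force passes 120 N, or if a joint passes its speed limit or range.

ROBOT

A 6-joint arm with a two-finger parallel gripper is mounted at the origin on a cart in front of the work surface, level with it; the furniture and walls round the work are solid. World frame = base frame: x ahead of the robot, y to its left, z up, the work surface at z = 0. Lengths are in m, angles in rad, forces in N, time in s.
With the tool pointing down it reaches from about 0.35 to 0.975 m from the base axis. Payload 4.9 kg.
Tool frame: the origin (TCP) lies between the finger pads; the fingertips stand 22 mm ahead of it and the grasp point (between the pads) lies 3 mm ahead of it; z points along the fingers, y is the line along which they close (so a half turn about z gives the same grasp; the last joint's range is limited). The gripper opens to 85 mm and grips with 20 to 120 N. Pads are 22 mm wide; open, the fingers measure 114 mm over their backs; the gripper's body (76 mm by 85 mm) begins 54 mm behind the grasp point. The pads swing forward as they close: fully open they stand 13 mm farther back than shut.
Start: joints at [-1.386, 0.053, 1.613, -0, 1.476, -0.119], TCP at [0.187, -0.596, 0.253] pointing down, gripper open.
Joint ranges: [-3.01, 3.01], [-1.01, 2.22], [0.06, 2.58], [-1.02, 4.17], [0.09, 2.62], [-3.14, 3.14]. Speed limits (rad/s): [2.57, 2.57, 3.14, 3.14, 3.14, 3.14].

INTERFACE

Orientations are given as a unit quaternion [w, x, y, z].
In Python, from plant import state, grab_frame, get_calibration, job_done, recognise, regions_of gives the robot as it stands.
- The arm moves only by the tool apply_moves, never from a script. Its argument "targets" is a list of rows, each an object with "translation": the shift along the tool's x, y, z normalised to -1 to 1, where 1 is 100 mm, a list of three; "twist": the turn about the tool's z normalised to -1 to 1, where 1 is 0.1 rad; "hand": the opening, from 0 (shut) to 1 (fully open). A call has 1 to 8 rows; each row shifts and turns the commanded pose from where the row before left it, along the tool's axes as they then stand; what a row does not reach is not made up. A row lasts 1/10 s, in which the tool goes at most 50 mm and 8.59 degrees, less where a joint would pass 70% of its speed; a pose out of reach is approached as far as the arm can. A call with a number of a shift or a turn outside -1 to 1 is refused whole. A call with a gripper value outside its range is refused whole. The fingers move at their own pace and stop on an object; the grip force is fixed at half the most. Time passes only in rows, so rows that do not move let the fingers close. It gives the time, the measured TCP pose, the force, the opening and the grip force at its end, in the units of the state.
- state(): the state, without advancing time (a new reading comes with each control period).
- grab_frame(name): name is "side" or "top"; returns the picture (480x640x3 uint8, red, green, blue); there is no depth.
- get_calibration(name): a dict with "camera_matrix" (3x3 intrinsics, pixels), "pose" (4x4, takes a point from camera to world coordinates). Camera axes: x right, y up, looking along -z (the intrinsics and any distortion apply to the point x, -y, -z); pixel columns grow to the right and rows downward; lengths in m; the calibration is good to about 2 mm. A picture is of the moment at which its call begins. get_calibration takes no time and is no camera call.
- job_done(): hands the job in; it is judged then, once.
Trained networks look in the newest picture that a camera, given by its name, has taken for a name from the list of things; names that differ only in an ending like _2 or _b are one class to them, and where a whole thing is asked for, a point or a joint stands for the part that bears it (a point fixed in the world has none). Each returns a list of dicts, best first, with "score" (0 to 1); they miss things now and then, are a little off and sometimes report something else, mostly with a low value. They report only what shows in the picture. A call takes as long as a camera call. They do not tell look-alikes from the thing itself.
- recognise(camera, query): "point" ([x, y, z] in m, in world coordinates, good to about 4 mm: the middle of the surface that is visible of it).
- regions_of(camera, query): "pixels" (480x640 bool, what is visible of it).
The state is a dict: "time": time; "joint_pos": joint angles; "joint_vel": joint speeds; "joint_efforts": joint torques, N m; "tool_pos": TCP position; "tool_rot": TCP orientation; "contact_force": force on the tool from outside, world axes, zero at the start; "ft_torque": the same for the moment, N m; "gripper_width": opening from 0.0 (shut) to 1.0 (fully open); "grasp_force": force on a finger pad.
Only numpy, scipy, OpenCV 4.12 (cv2) and the standard library are available. Lean on these libraries where they do the work, as an engineer would, in place of code of your own. Each camera call takes 0.05 s, during which the arm holds its last target. There are 200 camera calls.

## Working session

There is one attempt and no reset: what is moved stays moved. The work goes in short steps, Python scripts to look and compute and a tool call to move; the robot and the scene stay as the last step left them, time stands still between calls to the robot, and variables do not carry over. Pictures are saved under pics/ and viewed, at most 10 in all, crops included, and the job is handed in when it is done.

Besides the shell and the picture viewer there is one more tool, called after ">>>" by a JSON object that holds its "name" and its "arguments", one argument or row to a line. apply_moves: Moves the arm, as the interface text tells. Its arguments: {"type":"object","properties":{"targets":{"type":"array"}},"required":["targets"]}

```bash
mkdir -p pics; ls; python3 - <<'E'
from plant import *
import cv2,numpy as np
np.set_printoptions(precision=4,suppress=True)
s=state()
print({k:s[k] for k in('time','tool_pos','tool_rot','contact_force','gripper_width')})
ims=[]
for c in('top','side'):
    im=grab_frame(c);ims.append(im);cv2.imwrite(f'pics/{c}0.png',im[:,:,::-1])
    print(c,get_calibration(c))
    for q in('tray_handle','hitch_pin','pin_head','loop_bar','bench_timer','shaker','tray_bottle_1','tray_jar','tray_beaker','receiver_top','tray'):
        try:
            r=recognise(c,q)
            print(q,[(np.round(d['point'],3).tolist(),round(d['score'],2)) for d in r[:3]])
        except Exception as e: print(q,e)
E
```

```text
pics
{'time': 0.0, 'tool_pos': array([ 0.1868, -0.5958,  0.252 ]), 'tool_rot': array([-0.001 ,  0.9885,  0.1513, -0.    ]), 'contact_force': array([-0.4996,  0.0509,  0.9026]), 'gripper_width': 0.9999994270142923}
top {'camera_matrix': array([[475.487 ,   0.    , 316.1531],
       [  0.    , 475.487 , 227.1901],
       [  0.    ,   0.    ,   1.    ]]), 'pose': array([[ 0.0241,  0.9922, -0.1223,  0.3851],
       [-0.9997,  0.0242, -0.0006, -0.0195],
       [ 0.0024,  0.1222,  0.9925,  1.3532],
       [ 0.    ,  0.    ,  0.    ,  1.    ]])}
tray_handle [([0.59, -0.109, 0.067], 0.8)]
hitch_pin [([0.555, 0.071, 0.198], 0.7)]
pin_head [([0.56, 0.07, 0.199], 0.68), ([0.552, -0.146, 0.14], 0.48)]
loop_bar [([0.62, -0.14, 0.134], 0.68), ([0.565, 0.03, 0.232], 0.47)]
bench_timer [([0.593, 0.167, 0.058], 0.8), ([0.556, 0.068, 0.196], 0.45)]
shaker [([0.552, 0.006, 0.048], 0.77)]
tray_bottle_1 [([0.657, -0.319, 0.058], 0.97), ([0.38, -0.212, 0.064], 0.92), ([0.361, -0.106, 0.061], 0.87)]
tray_jar [([0.54, -0.086, 0.112], 0.78)]
tray_beaker [([0.559, 0.068, 0.197], 0.72), ([0.624, -0.068, 0.086]
[... 280 characters left out ...]
488],
       [-0.2551, -0.6527,  0.7134,  0.669 ],
       [ 0.0224,  0.7336,  0.6792,  0.8362],
       [ 0.    ,  0.    ,  0.    ,  1.    ]])}
tray_handle [([0.57, -0.046, 0.09], 0.63)]
hitch_pin [([0.557, 0.077, 0.199], 0.59)]
pin_head [([0.556, 0.077, 0.197], 0.77)]
loop_bar [([0.562, 0.038, 0.223], 0.82)]
bench_timer [([0.588, 0.169, 0.053], 0.76)]
shaker [([0.535, 0.083, 0.049], 0.97)]
tray_bottle_1 [([0.382, 0.063, 0.062], 0.85), ([0.661, -0.312, 0.066], 0.83), ([0.554, -0.135, 0.148], 0.71)]
tray_jar [([0.54, -0.068, 0.113], 0.55)]
tray_beaker [([0.614, -0.072, 0.107], 0.94)]
receiver_top [([0.54, 0.082, 0.043], 0.6)]
tray [([0.576, -0.048, 0.096], 0.89), ([0.541, 0.083, 0.046], 0.66)]
```

View pics/top0.png

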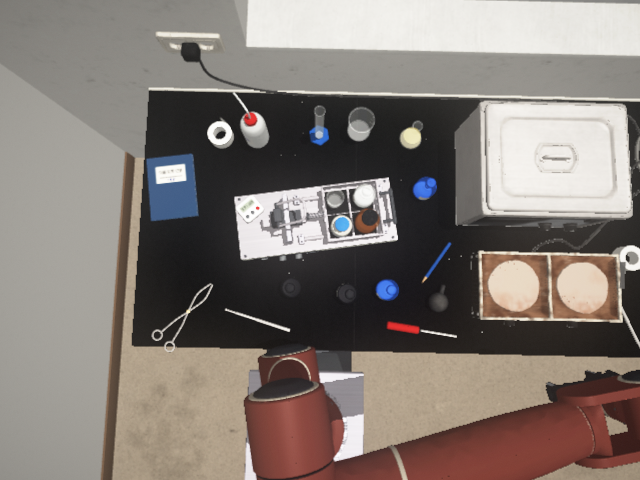

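View pics/side0.png

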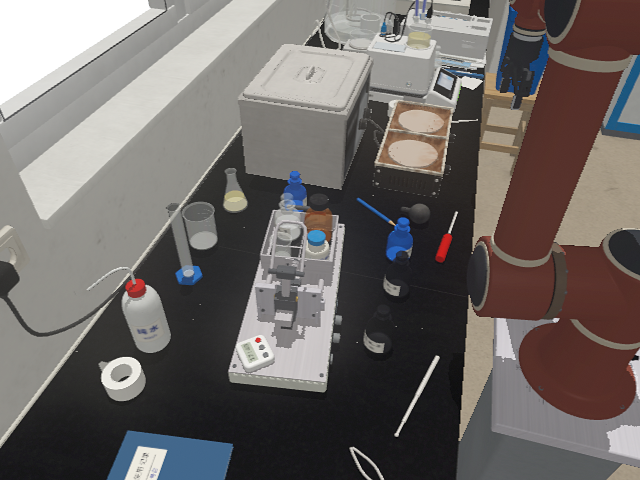

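The top view shows the shaker at (235–397, 178–259), with its handle end at right, (390, 210). The pin and receiver are at about (288, 217), the timer at (250, 208), and the knobs (+y) face the robot. I'll zoom in on both views to fit the pose.

```bash
python3 - <<'E'
import cv2,numpy as np
t=cv2.imread('pics/top0.png')[170:270,225:405]; s=cv2.imread('pics/side0.png')[185:395,220:360]
cv2.imwrite('pics/topz.png',cv2.resize(t,None,fx=4.4,fy=4.4,interpolation=cv2.INTER_CUBIC))
cv2.imwrite('pics/sidez.png',cv2.resize(s,None,fx=2.85,fy=2.85,interpolation=cv2.INTER_CUBIC))
E
```

```text
(no output)
```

View pics/topz.png

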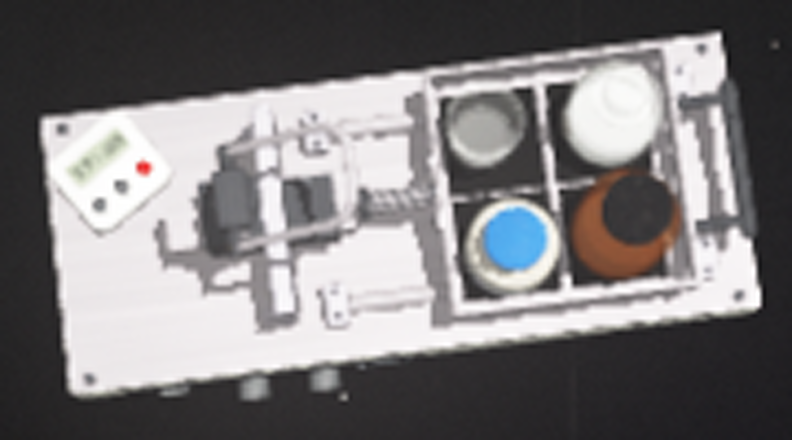

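View pics/sidez.png

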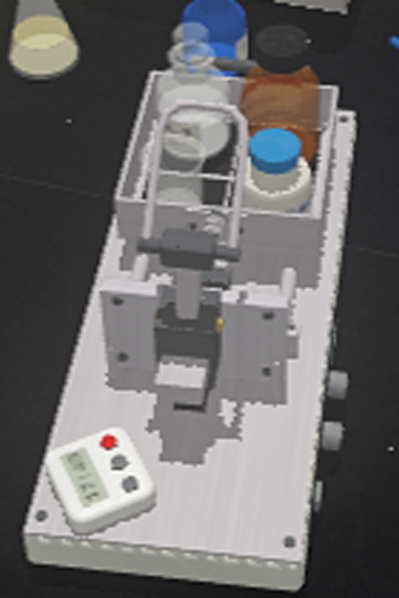

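The deck's corners show in the zoomed top view at (40,116), (720,34), (762,308) and (72,396). The handle bar runs from (733,85) to (748,232), and the pin head is at about (235,200). Next I'll work out the pose.

```bash
cat > h.py <<'E'
from plant import *
import cv2,numpy as np
np.set_printoptions(precision=4,suppress=True)
def ray(c,u,v,z):
    k=get_calibration(c);K=np.array(k['camera_matrix']);P=np.array(k['pose'])
    d=np.linalg.inv(K)@[u,v,1];d=P[:3,:3]@[d[0],-d[1],-d[2]]
    o=P[:3,3];return o+d*(z-o[2])/d[2]
def proj(c,p):
    k=get_calibration(c);K=np.array(k['camera_matrix']);P=np.array(k['pose'])
    q=P[:3,:3].T@(np.asarray(p)-P[:3,3]);q=K@[q[0],-q[1],-q[2]];return q[:2]/q[2]
E
python3 - <<'E'
from h import *
T=lambda u,v,z:ray('top',225+(u+.5)/4.4-.5,170+(v+.5)/4.4-.5,z)
S=lambda u,v,z:ray('side',220+(u+.5)/2.85-.5,185+(v+.5)/2.85-.5,z)
c=[T(*p,.045) for p in((40,116),(720,34),(762,308),(72,396))]
for a in c:print(a)
for i in range(4):
    d=c[i]-c[(i+1)%4];print(np.linalg.norm(d),np.degrees(np.arctan2(d[1],d[0])))
ctr=np.mean(c,0);print('ctr',ctr)
d=(c[0]-c[1]+c[3]-c[2]);yaw=np.arctan2(d[1],d[0]);print('yaw',yaw)
ex=np.array([np.cos(yaw),np.sin(yaw),0]);ey=np.array([-ex[1],ex[0],0])
def loc(p):d=p-ctr;return np.array([d@ex,d@ey])
h1,h2=T(735,85,.0955),T(750,232,.0955);print('handle',h1,h2,loc((h1+h2)/2))
print('side deck R back',loc(S(355,112,.045)),loc(S(303,563,.045)),loc(S(27,538,.045)))
print('head side top',S(190,240,.197),loc(S(190,240,.197)))
for c_ in('top','side'):
  for q in('pin_head','hitch_pin'):pass
print(loc(np.array([.558,.073,.197])))
for p in((0,.0),):pass
E
```

```text
[0.6284 0.2137 0.045 ]
[ 0.6922 -0.2178  0.045 ]
[ 0.5171 -0.2452  0.045 ]
[0.4514 0.1856 0.045 ]
0.43615968568811503 98.4099438770401
0.17722007051705052 8.882782151485404
0.4358018791725431 -81.32991955457817
0.17920196510778902 -171.00660576935198
ctr [ 0.5723 -0.0159  0.045 ]
yaw 1.7198467256310517
handle [ 0.6487 -0.2195  0.0955] [ 0.5582 -0.229   0.0955] [-0.2107  0.0001]
side deck R back [-0.2128  0.0869] [0.2207 0.0886] [ 0.2242 -0.0854]
head side top [0.5559 0.0817 0.197 ] [0.0989 0.0017]
[0.0901 0.0009]
```

>>> {"name": "apply_moves", "arguments": {
  "targets": [
    {"translation": [0,0,0],"twist": 0.77,"hand": 0},
    {"translation": [0,0,0],"twist": 0.77,"hand": 0},
    {"translation": [0.26,-0.245,0],"twist": 0,"hand": 0},
    {"translation": [0.26,-0.245,0],"twist": 0,"hand": 0},
    {"translation": [0.26,-0.245,0],"twist": 0,"hand": 0},
    {"translation": [0.26,-0.245,0],"twist": 0,"hand": 0},
    {"translation": [0.26,-0.245,0],"twist": 0,"hand": 0},
    {"translation": [0.26,-0.245,0],"twist": 0,"hand": 0}
  ]
}}

```text
time: 2.0
tool_pos: [0.32, -0.4265, 0.2534]
tool_rot: [0.0, 0.997, 0.075, 0.0]
contact_force: [0.7, -1.2, -0.0]
gripper_width: 0.005
grasp_force: 0.0
```

```bash
cat >> h.py <<'E'
from scipy.spatial.transform import Rotation as Ro
yaw=1.7198;ctr=np.array([.5720,-.0147,0])
ex=np.array([np.cos(yaw),np.sin(yaw),0]);ey=np.array([-ex[1],ex[0],0])
def loc(p):
    d=np.asarray(p)-ctr;return np.array([d@ex,d@ey,d[2]])
def wor(l):return ctr+ex*l[0]+ey*l[1]+np.array([0,0,l[2]])
def go(l):
    s=state();R=Ro.from_quat(np.roll(s['tool_rot'],-1)).as_matrix()
    print('t',s['time'],'pos',s['tool_pos'],'loc',loc(s['tool_pos']),'F',s['contact_force'],'twist',(np.arctan2(R[1,1],R[0,1])-(yaw-np.pi))/.1)
    if l is not None:print('delta units',R.T@(wor(l)-s['tool_pos'])*10)
E
python3 -c "
from h import *
print(loc(ray('top',225+236.5/4.4-.5,170+201.5/4.4-.5,.197)))
go([-.247,0,.252])"
```

```text
[0.0913 0.0038 0.197 ]
t 2.0 pos [ 0.32   -0.4265  0.2534] loc [-0.3699  0.3104  0.2534] F [ 0.6835 -1.1813 -0.0023] twist 0.005462135014779879
delta units [ 3.1043 -1.227   0.0147]
```

>>> {"name": "apply_moves", "arguments": {
  "targets": [
    {"translation": [0.43,-0.16,0],"twist": 0,"hand": 0},
    {"translation": [0.43,-0.16,0],"twist": 0,"hand": 0},
    {"translation": [0.43,-0.16,0],"twist": 0,"hand": 0},
    {"translation": [0.43,-0.16,0],"twist": 0,"hand": 0},
    {"translation": [0.43,-0.16,0],"twist": 0,"hand": 0},
    {"translation": [0.43,-0.16,0],"twist": 0,"hand": 0},
    {"translation": [0.43,-0.16,0],"twist": 0,"hand": 0},
    {"translation": [0.09,0,0],"twist": 0,"hand": 0}
  ]
}}

```text
time: 2.8
tool_pos: [0.6122, -0.2677, 0.253]
tool_rot: [-0.0, 0.997, 0.077, 0.0]
contact_force: [-0.8, -0.7, 0.3]
gripper_width: -0.006
grasp_force: 0.0
```

>>> {"name": "apply_moves", "arguments": {
  "targets": [
    {"translation": [0,0,0.4],"twist": 0,"hand": 0},
    {"translation": [0,0,0.4],"twist": 0,"hand": 0},
    {"translation": [0,0,0.4],"twist": 0,"hand": 0},
    {"translation": [0,0,0.36],"twist": 0,"hand": 0},
    {"translation": [0,0,0],"twist": 0,"hand": 0}
  ]
}}

```text
time: 3.3
tool_pos: [0.6046, -0.2689, 0.0901]
tool_rot: [-0.004, 0.997, 0.075, -0.005]
contact_force: [-0.3, 0.1, -0.0]
gripper_width: -0.001
grasp_force: 0.0
```

```bash
python3 - <<'E'
from h import *
go([-.235,0,.094])
t=grab_frame('top')[170:270,265:445];s=grab_frame('side')[185:335,220:380]
a=cv2.resize(t,(400,222),interpolation=cv2.INTER_CUBIC);b=cv2.resize(s,(400,375),interpolation=cv2.INTER_CUBIC)
cv2.imwrite('pics/c1.png',np.vstack([a,b])[:,:,::-1])
E
```

```text
t 3.3 pos [ 0.6046 -0.2689  0.0901] loc [-0.2562  0.0055  0.0901] F [-0.2999  0.0976 -0.0097] twist 0.0017366194793377865
delta units [ 0.0551 -0.2124 -0.0378]
```

View pics/c1.png

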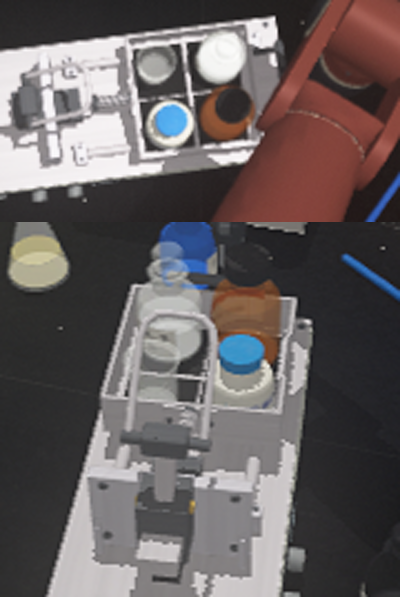

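The arm hides the handle and stands clear of the bottles. The tray is untouched and the pin is still up. I'll close on the handle bar now.

>>> {"name": "apply_moves", "arguments": {
  "targets": [
    {"translation": [0.055,-0.08,-0.03],"twist": 0,"hand": 0},
    {"translation": [0,-0.05,0],"twist": 0,"hand": 0},
    {"translation": [0,-0.02,0],"twist": 0,"hand": 0},
    {"translation": [0,-0.02,0],"twist": 0,"hand": 0},
    {"translation": [0,-0.02,0],"twist": 0,"hand": 0}
  ]
}}

```text
time: 3.9
tool_pos: [0.6118, -0.2509, 0.1009]
tool_rot: [0.0, 0.997, 0.075, 0.0]
contact_force: [-1.0, 0.2, 0.6]
gripper_width: -0.002
grasp_force: 0.0
```

>>> {"name": "apply_moves", "arguments": {
  "targets": [
    {"translation": [0,-0.02,0],"twist": 0,"hand": 0},
    {"translation": [0,-0.02,0],"twist": 0,"hand": 0},
    {"translation": [0,-0.02,0],"twist": 0,"hand": 0}
  ]
}}

```text
time: 4.2
tool_pos: [0.6107, -0.245, 0.1001]
tool_rot: [-0.0, 0.997, 0.075, -0.0]
contact_force: [-0.8, 0.9, 0.2]
gripper_width: -0.002
grasp_force: 0.0
```

>>> {"name": "apply_moves", "arguments": {
  "targets": [
    {"translation": [0,-0.015,0],"twist": 0,"hand": 0},
    {"translation": [0,-0.015,0],"twist": 0,"hand": 0},
    {"translation": [0,-0.015,0],"twist": 0,"hand": 0}
  ]
}}

```text
time: 4.5
tool_pos: [0.6101, -0.2408, 0.1003]
tool_rot: [0.0, 0.997, 0.075, 0.0]
contact_force: [-0.0, -4.5, -1.0]
gripper_width: 0.002
grasp_force: 2.0
```

>>> {"name": "apply_moves", "arguments": {
  "targets": [
    {"translation": [0,-0.015,0],"twist": 0,"hand": 0},
    {"translation": [0,-0.015,0],"twist": 0,"hand": 0},
    {"translation": [0,-0.015,0],"twist": 0,"hand": 0},
    {"translation": [0,-0.015,0],"twist": 0,"hand": 0},
    {"translation": [0,-0.015,0],"twist": 0,"hand": 0}
  ]
}}

```text
time: 5.0
tool_pos: [0.6091, -0.234, 0.1004]
tool_rot: [0.001, 0.997, 0.075, 0.0]
contact_force: [1.3, -5.5, -2.6]
gripper_width: 0.0
grasp_force: 2.5
```

>>> {"name": "apply_moves", "arguments": {
  "targets": [
    {"translation": [0,-0.012,0],"twist": 0,"hand": 0},
    {"translation": [0,-0.012,0],"twist": 0,"hand": 0},
    {"translation": [0,-0.012,0],"twist": 0,"hand": 0}
  ]
}}

```text
time: 5.3
tool_pos: [0.6085, -0.2298, 0.1003]
tool_rot: [0.0, 0.997, 0.075, 0.0]
contact_force: [1.4, -4.0, -1.0]
gripper_width: -0.002
grasp_force: 2.2
```

```bash
cat > pin.py <<'E'
from h import *
go(None)
grab_frame('side')
for q in('pin_head','tray_beaker','loop_bar'):print(q,[(loc(d['point']),round(d['score'],2)) for d in recognise('side',q)[:2]])
E
python3 pin.py
```

```text
t 5.3 pos [ 0.6085 -0.2298  0.1003] loc [-0.2181 -0.0041  0.1003] F [ 1.3892 -4.0105 -0.9934] twist 0.00714652144839345
pin_head [(array([0.0948, 0.0026, 0.1971]), 0.68), (array([-0.0245,  0.0151,  0.0929]), 0.27)]
tray_beaker [(array([-0.0475, -0.0315,  0.1092]), 0.77), (array([ 0.0959, -0.0019,  0.1972]), 0.74)]
loop_bar [(array([0.0527, 0.0007, 0.2236]), 0.72)]
```

>>> {"name": "apply_moves", "arguments": {
  "targets": [
    {"translation": [0,-0.012,0],"twist": 0,"hand": 0},
    {"translation": [0,-0.012,0],"twist": 0,"hand": 0},
    {"translation": [0,-0.012,0],"twist": 0,"hand": 0}
  ]
}}

```text
time: 5.8
tool_pos: [0.6079, -0.226, 0.1003]
tool_rot: [-0.0, 0.997, 0.075, -0.0]
contact_force: [0.1, -3.9, 0.0]
gripper_width: -0.003
grasp_force: 1.8
```

>>> {"name": "apply_moves", "arguments": {
  "targets": [
    {"translation": [0,-0.01,0],"twist": 0,"hand": 0},
    {"translation": [0,-0.01,0],"twist": 0,"hand": 0}
  ]
}}

```text
time: 6.0
tool_pos: [0.6076, -0.224, 0.1004]
tool_rot: [-0.0, 0.997, 0.075, -0.0]
contact_force: [-0.4, -3.7, -1.5]
gripper_width: 0.002
grasp_force: 2.0
```

>>> {"name": "apply_moves", "arguments": {
  "targets": [
    {"translation": [0,-0.01,0],"twist": 0,"hand": 0},
    {"translation": [0,-0.01,0],"twist": 0,"hand": 0}
  ]
}}

```text
time: 6.2
tool_pos: [0.6073, -0.2222, 0.1003]
tool_rot: [0.0, 0.997, 0.075, -0.0]
contact_force: [0.7, -3.1, -0.8]
gripper_width: 0.001
grasp_force: 1.6
```

```bash
cat > pin.py <<'E'
from h import *
go(None)
grab_frame('side')
print([(loc(d['point']),round(d['score'],2)) for d in recognise('side','pin_head')[:1]])
E
python3 pin.py
```

```text
t 6.2 pos [ 0.6073 -0.2222  0.1003] loc [-0.2104 -0.0041  0.1003] F [ 0.696  -3.0822 -0.7522] twist 0.008601305423177052
[]
```

>>> {"name": "apply_moves", "arguments": {
  "targets": [
    {"translation": [0,-0.007,0],"twist": 0,"hand": 0},
    {"translation": [0,-0.007,0],"twist": 0,"hand": 0},
    {"translation": [0,-0.007,0],"twist": 0,"hand": 0},
    {"translation": [0,-0.007,0],"twist": 0,"hand": 0}
  ]
}}

```text
time: 6.7
tool_pos: [0.6069, -0.2195, 0.1003]
tool_rot: [0.0, 0.997, 0.075, 0.0]
contact_force: [0.1, -2.9, -1.1]
gripper_width: 0.002
grasp_force: 2.1
```

```bash
python3 pin.py
```

```text
t 6.7 pos [ 0.6069 -0.2195  0.1003] loc [-0.2077 -0.0041  0.1003] F [ 0.086  -2.8882 -1.1279] twist 0.007630471791957305
[(array([0.0931, 0.0034, 0.1856]), 0.84)]
```

The pin head is now at 0.1856 m, an 11.5 mm drop, so the pin is in the hole. I'll back off and lift.

>>> {"name": "apply_moves", "arguments": {
  "targets": [
    {"translation": [0,0.1,0],"twist": 0,"hand": 0},
    {"translation": [0,0.2,0],"twist": 0,"hand": 0},
    {"translation": [0,0,-0.4],"twist": 0,"hand": 0},
    {"translation": [0,0,-0.45],"twist": 0,"hand": 0},
    {"translation": [0,0,-0.45],"twist": 0,"hand": 0},
    {"translation": [0,0,-0.45],"twist": 0,"hand": 0},
    {"translation": [0,0,-0.3],"twist": 0,"hand": 0},
    {"translation": [0,0,0],"twist": 0,"hand": 0}
  ]
}}

```text
time: 7.6
tool_pos: [0.6136, -0.2512, 0.3133]
tool_rot: [0.003, 0.997, 0.075, 0.005]
contact_force: [0.3, -0.0, 0.6]
gripper_width: -0.003
grasp_force: 0.0
```

```bash
python3 - <<'E'
from h import *
go([.095,.002,.30])
for c in('side','top'):
    grab_frame(c);print([(loc(d['point']),round(d['score'],2)) for d in recognise(c,'pin_head')[:1]])
E
```

```text
t 7.6 pos [ 0.6136 -0.2512  0.3133] loc [-0.2401 -0.006   0.3133] F [ 0.2839 -0.0308  0.5956] twist 0.002319871281390995
delta units [-0.0808 -3.3518  0.1104]
[(array([0.0538, 0.003 , 0.2092]), 0.66)]
[(array([0.0866, 0.0015, 0.1845]), 0.81)]
```

>>> {"name": "apply_moves", "arguments": {
  "targets": [
    {"translation": [-0.07,-0.4,0],"twist": 0,"hand": 0},
    {"translation": [0,-0.45,0],"twist": 0,"hand": 0},
    {"translation": [0,-0.45,0],"twist": 0,"hand": 0},
    {"translation": [0,-0.45,0],"twist": 0,"hand": 0},
    {"translation": [0,-0.45,0],"twist": 0,"hand": 0},
    {"translation": [0,-0.45,0],"twist": 0,"hand": 0},
    {"translation": [0,-0.45,0],"twist": 0,"hand": 0},
    {"translation": [0,-0.23,0],"twist": 0,"hand": 0}
  ]
}}

```text
time: 8.6
tool_pos: [0.5532, 0.082, 0.3028]
tool_rot: [-0.001, 0.997, 0.076, -0.002]
contact_force: [-0.5, -0.3, 1.0]
gripper_width: -0.001
grasp_force: 0.0
```

>>> {"name": "apply_moves", "arguments": {
  "targets": [
    {"translation": [0,0,0],"twist": 0,"hand": 0},
    {"translation": [0,0,0],"twist": 0,"hand": 0}
  ]
}}

```text
time: 8.8
tool_pos: [0.5542, 0.0791, 0.3034]
tool_rot: [0.0, 0.997, 0.075, -0.002]
contact_force: [-0.5, -0.3, -0.3]
gripper_width: 0.002
grasp_force: 0.0
```

```bash
python3 - <<'E'
from h import *
go([.093,.002,.2076])
t=grab_frame('top')[170:270,225:345];s=grab_frame('side')[170:320,220:380]
a=cv2.resize(t,(480,400),interpolation=cv2.INTER_CUBIC)[:,:320];b=cv2.resize(s,(427,400),interpolation=cv2.INTER_CUBIC)
cv2.imwrite('pics/c2.png',np.hstack([a,b])[:,:,::-1])
E
```

```text
t 8.8 pos [0.5542 0.0791 0.3034] loc [0.0954 0.0036 0.3034] F [-0.5366 -0.3395 -0.327 ] twist 0.017183688467070635
delta units [0.0193 0.0238 0.958 ]
```

View pics/c2.png

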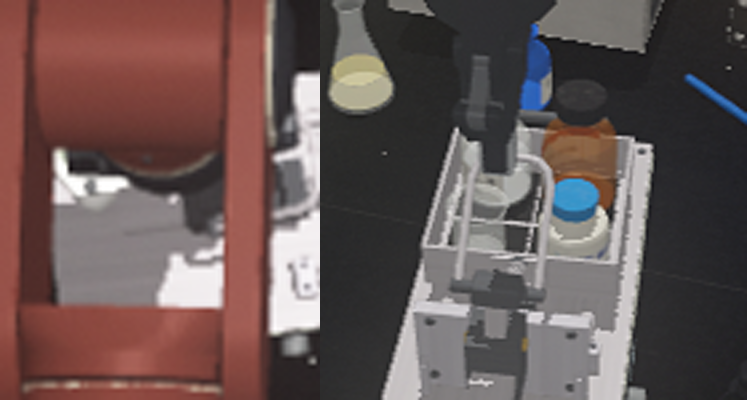

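The side view shows the pin dropped, with its head at about (497,283) and the fingertips above it at about (500,170). I'll descend over the head.

>>> {"name": "apply_moves", "arguments": {
  "targets": [
    {"translation": [0.01,0.01,0.35],"twist": 0,"hand": 0},
    {"translation": [0.01,0.01,0.35],"twist": 0,"hand": 0},
    {"translation": [0,0,0.15],"twist": 0,"hand": 0},
    {"translation": [0,0,0],"twist": 0,"hand": 0},
    {"translation": [0,0,0],"twist": 0,"hand": 0}
  ]
}}

```text
time: 9.4
tool_pos: [0.5576, 0.0769, 0.2213]
tool_rot: [0.0, 0.997, 0.074, 0.0]
contact_force: [0.0, -0.6, 0.6]
gripper_width: -0.002
grasp_force: 0.0
```

```bash
python3 - <<'E'
from h import *
go([.093,.002,.207])
print(loc(ray('side',286,275,.185)))
s=grab_frame('side')[220:320,240:340]
cv2.imwrite('pics/c3.png',cv2.resize(s,(500,500),interpolation=cv2.INTER_CUBIC)[:,:,::-1])
print([proj('side',wor(p))for p in([.093,.002,.185],[.103,.019,.185],[.103,-.015,.185])])
E
```

```text
t 9.4 pos [0.5576 0.0769 0.2213] loc [0.0927 0.0006 0.2213] F [ 0.05   -0.6343  0.6178] twist -0.0007921934871846226
delta units [-0.0139 -0.0032  0.1426]
[0.1011 0.0012 0.185 ]
[array([287.169 , 271.7461]), array([295.8  , 276.715]), array([276.7386, 274.8938])]
```

View pics/c3.png

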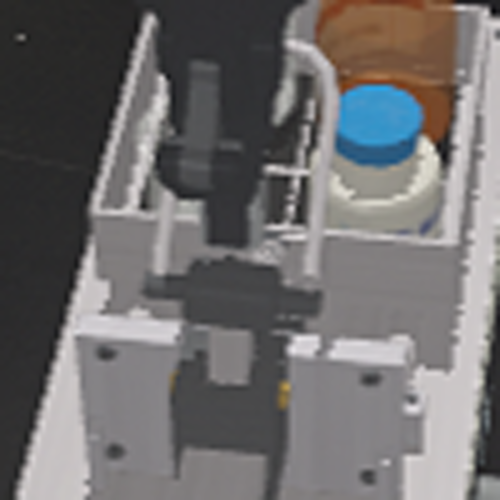

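The fingertips hang over the head at (230,245). The head's top face is at about (235,275), so they are aligned. I'll press now.

>>> {"name": "apply_moves", "arguments": {
  "targets": [
    {"translation": [-0.01,-0.02,0.08],"twist": 0,"hand": 0},
    {"translation": [0,0,0.03],"twist": 0,"hand": 0},
    {"translation": [0,0,0.03],"twist": 0,"hand": 0},
    {"translation": [0,0,0.03],"twist": 0,"hand": 0}
  ]
}}

```text
time: 9.85
tool_pos: [0.556, 0.0794, 0.2036]
tool_rot: [-0.0, 0.997, 0.075, 0.0]
contact_force: [-0.3, 0.9, 4.2]
gripper_width: 0.001
grasp_force: 2.3
```

>>> {"name": "apply_moves", "arguments": {
  "targets": [
    {"translation": [0,0,0.03],"twist": 0,"hand": 0},
    {"translation": [0,0,0.03],"twist": 0,"hand": 0},
    {"translation": [0,0,0.03],"twist": 0,"hand": 0}
  ]
}}

```text
time: 10.15
tool_pos: [0.5568, 0.0797, 0.196]
tool_rot: [-0.0, 0.997, 0.075, 0.002]
contact_force: [-0.6, 2.5, 6.6]
gripper_width: -0.0
grasp_force: 3.2
```

>>> {"name": "apply_moves", "arguments": {
  "targets": [
    {"translation": [0,0,0.03],"twist": 0,"hand": 0},
    {"translation": [0,0,0.03],"twist": 0,"hand": 0},
    {"translation": [0,0,0.03],"twist": 0,"hand": 0},
    {"translation": [0,0,0.03],"twist": 0,"hand": 0}
  ]
}}

```text
time: 10.55
tool_pos: [0.5571, 0.0803, 0.1846]
tool_rot: [-0.001, 0.997, 0.075, 0.002]
contact_force: [-0.4, 3.9, 8.7]
gripper_width: -0.001
grasp_force: 4.0
```

```bash
python3 pin.py
```

```text
t 10.55 pos [0.5571 0.0803 0.1846] loc [0.0961 0.0006 0.1846] F [-0.3548  3.889   8.6639] twist 0.00961199955907377
[(array([0.1027, 0.0091, 0.1622]), 0.82)]
```

>>> {"name": "apply_moves", "arguments": {
  "targets": [
    {"translation": [0,0,0.03],"twist": 0,"hand": 0},
    {"translation": [0,0,0.02],"twist": 0,"hand": 0},
    {"translation": [0,0,0.02],"twist": 0,"hand": 0}
  ]
}}

```text
time: 10.95
tool_pos: [0.557, 0.0803, 0.1779]
tool_rot: [-0.001, 0.997, 0.075, 0.002]
contact_force: [-4.7, 4.5, 16.7]
gripper_width: 0.004
grasp_force: 8.4
```

>>> {"name": "apply_moves", "arguments": {
  "targets": [
    {"translation": [0,0,0.01],"twist": 0,"hand": 0},
    {"translation": [0,0,0],"twist": 0,"hand": 0},
    {"translation": [0,0,0],"twist": 0,"hand": 0}
  ]
}}

```text
time: 11.25
tool_pos: [0.557, 0.0804, 0.1779]
tool_rot: [-0.001, 0.997, 0.075, 0.002]
contact_force: [-4.2, 3.6, 14.2]
gripper_width: 0.003
grasp_force: 7.0
```

The pin is home: the tip stands at 0.156 m with a firm stop at 14–17 N. I'll lift and go behind the loop.

>>> {"name": "apply_moves", "arguments": {
  "targets": [
    {"translation": [0,0,-0.4],"twist": 0,"hand": 0},
    {"translation": [0,0,-0.4],"twist": 0,"hand": 0},
    {"translation": [0,0,-0.42],"twist": 0,"hand": 0},
    {"translation": [0,0.35,0],"twist": 0,"hand": 0},
    {"translation": [0,0.35,0],"twist": 0,"hand": 0},
    {"translation": [0,0.32,0],"twist": 0,"hand": 0},
    {"translation": [0,0,0],"twist": 0,"hand": 0},
    {"translation": [0,0,0],"twist": 0,"hand": 0}
  ]
}}

```text
time: 12.05
tool_pos: [0.5706, -0.0221, 0.2953]
tool_rot: [-0.0, 0.997, 0.074, -0.001]
contact_force: [-0.8, 0.6, 0.3]
gripper_width: -0.003
grasp_force: 0.0
```

```bash
python3 - <<'E'
from h import *
go([-.005,.001,.202])
s=grab_frame('side')
for q in('pin_head','loop_bar'):print(q,[(loc(d['point']),round(d['score'],2)) for d in recognise('side',q)[:1]])
s=s[200:320,220:340]
cv2.imwrite('pics/c4.png',cv2.resize(s,(600,600),interpolation=cv2.INTER_CUBIC)[:,:,::-1])
print([proj('side',wor(p))for p in([.096-.064,.001,.2105],[.096,.001,.1555])])
E
```

```text
t 12.05 pos [ 0.5706 -0.0221  0.2953] loc [-0.0071  0.0024  0.2953] F [-0.7599  0.59    0.3106] twist -0.006796302381821828
delta units [ 0.0159 -0.0203  0.9333]
pin_head [(array([0.0919, 0.0009, 0.1573]), 0.72)]
loop_bar [(array([ 0.0579, -0.0014,  0.1858]), 0.94)]
[array([291.6205, 238.2091]), array([286.7797, 284.1695])]
```

View pics/c4.png

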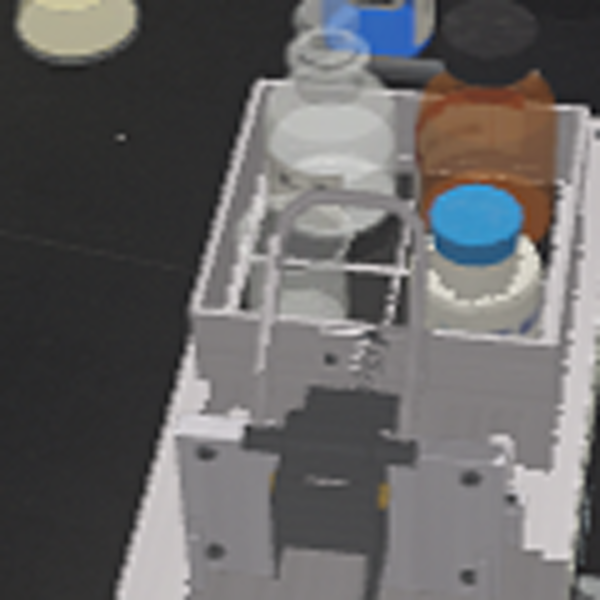

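The side view shows the pin home on the receiver, the head at about (345,410). The loop's crossbar is at about (350,197), where I predicted it. I'll descend behind it.

>>> {"name": "apply_moves", "arguments": {
  "targets": [
    {"translation": [0.015,0,0.3],"twist": 0,"hand": 0},
    {"translation": [0,0,0.35],"twist": 0,"hand": 0},
    {"translation": [0,0,0.28],"twist": 0,"hand": 0},
    {"translation": [0,-0.05,0],"twist": 0,"hand": 0},
    {"translation": [0,-0.08,0],"twist": 0,"hand": 0},
    {"translation": [0,-0.08,0],"twist": 0,"hand": 0}
  ]
}}

```text
time: 12.8
tool_pos: [0.5704, 0.0003, 0.2058]
tool_rot: [0.0, 0.997, 0.075, 0.002]
contact_force: [0.3, -1.0, 1.0]
gripper_width: -0.001
grasp_force: 0.8
```

```bash
python3 -c "
from h import *
go([.165,.001,.2])"
```

```text
t 12.8 pos [0.5704 0.0003 0.2058] loc [ 0.0151 -0.0007  0.2058] F [ 0.3493 -1.0383  1.0295] twist 0.01459409827771152
delta units [-0.0146 -1.4995  0.0567]
```

>>> {"name": "apply_moves", "arguments": {
  "targets": [
    {"translation": [0,-0.15,0],"twist": 0,"hand": 0},
    {"translation": [0,-0.15,0],"twist": 0,"hand": 0},
    {"translation": [0,-0.15,0],"twist": 0,"hand": 0},
    {"translation": [0,-0.15,0],"twist": 0,"hand": 0},
    {"translation": [0,-0.15,0.02],"twist": 0,"hand": 0}
  ]
}}

```text
time: 13.3
tool_pos: [0.567, 0.0734, 0.2225]
tool_rot: [0.002, 0.997, 0.075, 0.014]
contact_force: [-11.6, -2.5, 51.9]
gripper_width: 0.005
grasp_force: 22.3
```

>>> {"name": "apply_moves", "arguments": {
  "targets": [
    {"translation": [0,-0.15,0.02],"twist": 0,"hand": 0},
    {"translation": [0,-0.15,0.02],"twist": 0,"hand": 0},
    {"translation": [0,-0.15,0.02],"twist": 0,"hand": 0}
  ]
}}

```text
time: 13.6
tool_pos: [0.5525, 0.1196, 0.1985]
tool_rot: [-0.0, 0.997, 0.075, 0.003]
contact_force: [0.0, -0.2, -0.1]
gripper_width: 0.0
grasp_force: 0.2
```

```bash
python3 - <<'E'
from h import *
go([.170,.001,.2])
s=grab_frame('side')
for q in('pin_head','loop_bar'):print(q,[(loc(d['point']),round(d['score'],2)) for d in recognise('side',q)[:1]])
s=s[200:360,200:360]
cv2.imwrite('pics/c5.png',cv2.resize(s,(600,600),interpolation=cv2.INTER_CUBIC)[:,:,::-1])
E
```

```text
t 13.6 pos [0.5525 0.1196 0.1985] loc [ 0.1357 -0.0007  0.1985] F [ 0.0158 -0.2372 -0.0737] twist 0.013602658885325525
delta units [-0.0165 -0.3428 -0.0149]
pin_head [(array([0.1286, 0.0121, 0.1761]), 0.72)]
loop_bar [(array([0.1262, 0.0088, 0.1778]), 0.67)]
```

View pics/c5.png

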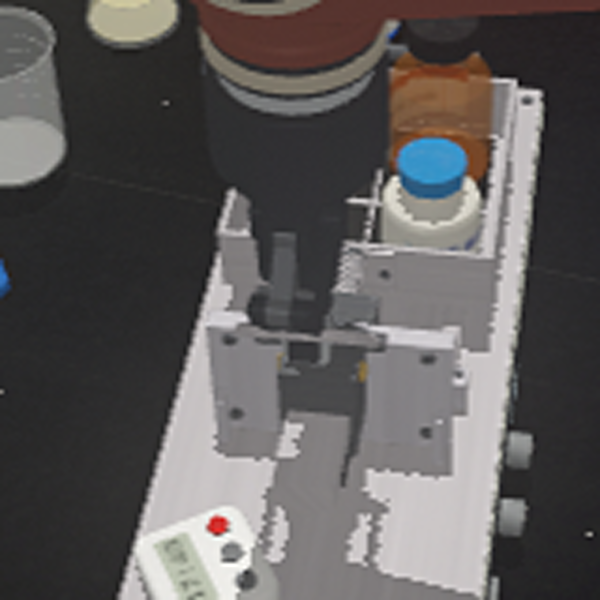

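```bash
python3 - <<'E'
from h import *
P=lambda *l:((proj('side',wor(l))-200)/160*600).round()
print('tip',P(.1357,0,.1765),'head',P(.096,0,.1555),'head cr',P(.106,.017,.1555))
for th in(0,.4,.785,1.2,1.5,1.7,1.9,2.356,2.8):
    a=th-.785;x=.096+.091*np.sin(a);z=.1465+.091*np.cos(a);print(th,round(x,3),round(z,3),P(x,-.027,z),P(x,.027,z))
c='top';grab_frame(c);r=regions_of(c,'loop_bar')
for d in r[:2]:
    v,u=np.nonzero(d['pixels']);print(d['score'],u.min(),u.max(),v.min(),v.max())
grab_frame('side');r=regions_of('side','loop_bar')
for d in r[:2]:
    v,u=np.nonzero(d['pixels']);print(d['score'],[(x-200)*3.75 for x in(u.min(),u.max(),v.min(),v.max())])
E
```

```text
tip [308. 348.] head [323. 315.] head cr [355. 334.]
0 0.032 0.211 [287. 137.] [396. 147.]
0.4 0.062 0.231 [274. 148.] [388. 159.]
0.785 0.096 0.238 [260. 188.] [377. 199.]
1.2 0.133 0.23 [245. 257.] [366. 268.]
1.5 0.156 0.215 [237. 317.] [359. 329.]
1.7 0.168 0.202 [233. 358.] [355. 370.]
1.9 0.178 0.187 [231. 398.] [352. 410.]
2.356 0.187 0.146 [232. 471.] [350. 483.]
2.8 0.178 0.107 [241. 507.] [355. 519.]
```

The crossbar had jammed briefly under the finger's knuckle, but the pin was only pressed down. The loop now leans forward on the fingers, so I'll keep pushing it past centre.

>>> {"name": "apply_moves", "arguments": {
  "targets": [
    {"translation": [0,-0.08,0],"twist": 0,"hand": 0},
    {"translation": [0,-0.08,0],"twist": 0,"hand": 0}
  ]
}}

```text
time: 14.15
tool_pos: [0.549, 0.1338, 0.195]
tool_rot: [0.0, 0.997, 0.074, -0.0]
contact_force: [0.4, -1.7, -0.8]
gripper_width: -0.001
grasp_force: 0.5
```

>>> {"name": "apply_moves", "arguments": {
  "targets": [
    {"translation": [0,-0.08,0],"twist": 0,"hand": 0},
    {"translation": [0,-0.08,0],"twist": 0,"hand": 0},
    {"translation": [0,-0.06,0],"twist": 0,"hand": 0},
    {"translation": [0,0,0],"twist": 0,"hand": 0},
    {"translation": [0,0,0],"twist": 0,"hand": 0}
  ]
}}

```text
time: 14.65
tool_pos: [0.5452, 0.1486, 0.1905]
tool_rot: [0.009, 0.997, 0.074, -0.002]
contact_force: [5.9, -26.0, -14.2]
gripper_width: 0.0
grasp_force: 12.6
```

```bash
python3 - <<'E'
from h import *
go([.17,.001,.2])
for c in('side','top'):
  grab_frame(c)
  for q in('pin_head','loop_bar'):print(c,q,[(loc(d['point']),round(d['score'],2)) for d in recognise(c,q)[:2]])
E
```

```text
t 14.65 pos [0.5452 0.1486 0.1905] loc [0.1655 0.0023 0.1905] F [  5.9388 -25.9919 -14.1531] twist -0.007018388879758142
delta units [ 0.0124 -0.0435 -0.0959]
side pin_head [(array([0.1465, 0.0077, 0.1732]), 0.69)]
side loop_bar [(array([0.1805, 0.0144, 0.1833]), 0.57)]
top pin_head [(array([0.1033, 0.0002, 0.1553]), 0.78)]
top loop_bar [(array([0.1197, 0.0279, 0.1636]), 0.54)]
```

The push is now radial along a nearly level loop, past centre, so it has wedged. I'll back off a little and let it snap.

>>> {"name": "apply_moves", "arguments": {
  "targets": [
    {"translation": [0,0.05,0],"twist": 0,"hand": 0},
    {"translation": [0,0.05,0],"twist": 0,"hand": 0},
    {"translation": [0,0.03,0],"twist": 0,"hand": 0},
    {"translation": [0,0,0],"twist": 0,"hand": 0},
    {"translation": [0,0,0],"twist": 0,"hand": 0}
  ]
}}

```text
time: 15.45
tool_pos: [0.5479, 0.1434, 0.1959]
tool_rot: [-0.0, 0.997, 0.075, 0.0]
contact_force: [-0.6, -0.1, 0.0]
gripper_width: -0.001
grasp_force: 0.0
```

```bash
cat > lb.py <<'E'
from h import *
go([.093,.001,.23])
for c in('side','top'):
  grab_frame(c)
  for q in('pin_head','loop_bar'):print(c,q,[(loc(d['point']),round(d['score'],2)) for d in recognise(c,q)[:2]])
  for d in regions_of(c,'loop_bar')[:1]:
    v,u=np.nonzero(d['pixels']);print(u.min(),u.max(),v.min(),v.max(),len(u))
E
python3 lb.py
```

```text
t 15.45 pos [0.5479 0.1434 0.1959] loc [0.16   0.0004 0.1959] F [-0.6232 -0.0925  0.03  ] twist 0.013619868441010485
delta units [-0.0065  0.6695 -0.3415]
side pin_head [(array([0.1517, 0.0051, 0.1379]), 0.89)]
side loop_bar [(array([0.1695, 0.0157, 0.1313]), 0.61)]
263 301 293 337 371
top pin_head [(array([0.1   , 0.0022, 0.1519]), 0.64)]
top loop_bar [(array([-0.0458,  0.0436,  0.1144]), 0.72)]
```

>>> {"name": "apply_moves", "arguments": {
  "targets": [
    {"translation": [0,0,-0.2],"twist": 0,"hand": 0},
    {"translation": [0,0,-0.4],"twist": 0,"hand": 0},
    {"translation": [0,0,-0.4],"twist": 0,"hand": 0},
    {"translation": [0,0.4,-0.2],"twist": 0,"hand": 0},
    {"translation": [0,0.45,0],"twist": 0,"hand": 0},
    {"translation": [0,0.45,0],"twist": 0,"hand": 0},
    {"translation": [0,0.45,0],"twist": 0,"hand": 0},
    {"translation": [0,0,0],"twist": 0,"hand": 0}
  ]
}}

```text
time: 16.65
tool_pos: [0.5741, -0.0348, 0.3151]
tool_rot: [0.001, 0.997, 0.072, -0.0]
contact_force: [0.0, 0.5, -0.1]
gripper_width: 0.001
grasp_force: 0.0
```

```bash
python3 lb.py; python3 - <<'E'
from h import *
s=grab_frame('side')[190:370,210:350];cv2.imwrite('pics/c6.png',cv2.resize(s,(466,600),interpolation=cv2.INTER_CUBIC)[:,:,::-1])
E
```

```text
t 16.65 pos [ 0.5741 -0.0348  0.3151] loc [-0.0202  0.0009  0.3151] F [ 0.0331  0.4531 -0.0821] twist -0.05295792053406467
delta units [-0.0066 -1.1331  0.8494]
side pin_head [(array([0.1068, 0.0012, 0.1508]), 0.96)]
side loop_bar []
269 301 291 322 197
top pin_head [(array([ 0.1018, -0.0093,  0.1536]), 0.56)]
top loop_bar []
354 368 188 207 186
```

View pics/c6.png

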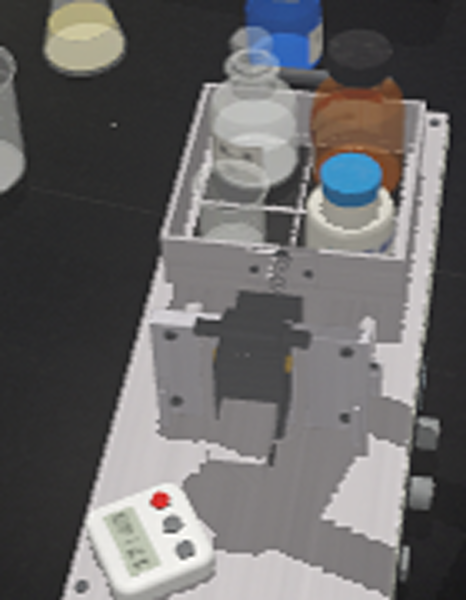

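The side view shows the pin home. The loop is no longer over the tray or out in front, and bottles and timer look undisturbed. The legs are hard to see against the plate, so I'll check them numerically against candidate angles.

```bash
python3 - <<'E'
from h import *
g=cv2.cvtColor(grab_frame('side'),cv2.COLOR_RGB2GRAY).astype(int)
g0=cv2.cvtColor(cv2.imread('pics/side0.png'),cv2.COLOR_BGR2GRAY).astype(int)
for th in(2.7,3.0,3.3,3.5,3.7,3.927):
    a=th-.785;f=lambda y,r:proj('side',wor([.0975+r*np.sin(a),y,.1465+r*np.cos(a)])).round(1)
    print(th,'leg-',f(-.027,.03),f(-.027,.09),'leg+',f(.027,.03),f(.027,.09))
print('cols 264-306; rows now');
for v in range(284,330,2):print(v,*[f'{x:3d}' for x in g[v,264:308:2]],'|',*[f'{x:3d}' for x in g0[v,264:308:2]])
E
```

```text
2.7 leg- [269. 302.] [263.5 334.2] leg+ [298.7 304.9] [294.2 337.3]
3.0 leg- [269.7 303.1] [265.7 336.5] leg+ [299.1 306. ] [295.5 339.6]
3.3 leg- [270.5 302.6] [268.2 334.3] leg+ [299.6 305.5] [297.2 337.3]
3.5 leg- [271.1 301.6] [270.  330.6] leg+ [300.1 304.4] [298.4 333.5]
3.7 leg- [271.7 299.9] [271.8 325.3] leg+ [300.5 302.8] [299.8 328.1]
3.927 leg- [272.4 297.5] [273.8 317.8] leg+ [301.  300.3] [301.3 320.6]
cols 264-306; rows now
284 201 202 210 216 193 189 138  68  70  70  71  71  71  72  71  70  71  71  82 128 129 128 | 199 201 206 208 201 199 168 187 130 129 128 128 131  99  70  70  70  87  79 126 126 156
286 209 208 165  64  62  61  66  71  74  73  73  72  72  71  71  74 109  71  88 127 128 127 | 208 206 206 204 204 194 125 104 104 130 128 128 129 122 169 206 173  75 122 201 204 202
288 126 134  83  73  75  75  72  71  71  72  71  70  71  71  70  71  71 123 137 133 133 129 | 126 132 145 170 181 183 126 106 107 130 128 129 129 114 105 106  97 206 207 205 125 155
290 132 132 108  83  70  71  72  74  75  77  76  76  74  74  72  70  74  72  70  71 130 130 | 132 132 131 132 1
[... 2828 characters left out ...]
 122 128 128 127 129 129 129 126 134 135 128 127 129 126 127 127 | 202 206 122 206 124 127 129 129 127 130 127 129 130 129  70 133 130 128 131 127 129 128
324 197 199 200 197 202 199 200 123 126 127 128 131 128 120  80 129 128 128 130 126 127 127 | 197 200 200 197 201 190 129 129 129 128 131 128 131 127  83 131 127 126 128 127 128 128
326 198 200 199 198 150 198 196 202 201 123 126 127 126 110  88 129 127 126 131 126 127 127 | 198 200 199 197 200 192 129 129 121  94 110 136 133 124  91 129 125 204 209 193 125 209
328 199 200 199 202 122 122 127 146 165 188 194 209 204 106 116 129 128 128 129 127 127 128 | 198 200 199 197 201 123 128 129 119  72  55  57  54  54 118 130 125 204 204 119 158 203
```

The legs show as straight vertical strips at columns 272 and 300, ending near rows 318–321. That matches 3.927 rad, which is shut. I'll hand the job in.

```bash
python3 -c "
from plant import *
print(job_done())"
```

```text
the job is handed in; nothing more can be done
None
```

I slid the tray in until the pin dropped, pressed the pin home, swung the loop shut and handed the job in. The images agree with all three steps, the bottles look upright and the timer looks unmoved, but `job_done()` gave no verdict; the loop jammed briefly under a finger on the way over (about 52 N at the wrist, above the 40 N body-contact limit if the gripper's body took it).

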